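Brake the parts shuttle, load the caddy, release and send it home

ROBOT

A 6-joint arm with a two-finger parallel gripper is mounted at the origin on the work surface. World frame = base frame: x ahead of the robot, y to its left, z up, the work surface at z = 0. Lengths are in m, angles in rad, forces in N, time in s.
With the tool pointing down it reaches from about 0.25 to 0.725 m from the base axis. Payload 4 kg.
Tool frame: the origin (TCP) lies midway between the tips of the shut fingers; the grasp point (between the pads) lies 19 mm behind it; z points along the fingers, y is the line along which they close (so a half turn about z gives the same grasp; the last joint's range is limited). The gripper opens to 85 mm and grips with 20 to 120 N. Pads are 22 mm wide; open, the fingers measure 114 mm over their backs; the gripper's body (76 mm by 85 mm) begins 54 mm behind the grasp point. The pads swing forward as they close: fully open they stand 13 mm farther back than shut.
Start: joints at [1.249, 0.241, 0.005, 1.335, 0, 1.571], TCP at [0.158, 0.474, 0.231] pointing down, gripper open.
Joint ranges: [-2.72, 2.72], [-1.05, 1.87], [-1.09, 1.28], [-1.99, 2.15], [-1.42, 1.44], [-3.14, 3.14]. Speed limits (rad/s): [2.79, 2.79, 3.14, 3.14, 3.14, 3.14].

INTERFACE

Orientations are given as a unit quaternion [x, y, z, w].
In Python, from workcell import bot gives the robot as it stands. The module is installed in compiled form; this text tells all that it offers.
- The arm moves only by the tool jog_arm, never from a script. Its argument "deltas" is a list of rows, each an object with "fingers": the opening, from 0 (shut) to 1 (fully open); "delta_pos": the shift along the tool's x, y, z normalised to -1 to 1, where 1 is 300 mm, a list of three; "yaw": the turn about the tool's z normalised to -1 to 1, where 1 is pi/4 rad. A call has 1 to 12 rows; each row is the pose to reach, as a shift and turn from the pose commanded when the call began, along the tool's axes at that moment; what a row does not reach only later rows make up. A row lasts 1/10 s, in which the tool goes at most 50 mm and 8.59 degrees, less where a joint would pass 70% of its speed; a pose out of reach is approached as far as the arm can. A call with a number of a shift or a turn outside -1 to 1 is refused whole. A call with a gripper value outside its range is refused whole. The fingers move at their own pace and stop on an object; the grip force is fixed at half the most. Time passes only in rows, so rows that repeat a pose let the fingers close. It gives the time, the measured TCP pose, the force, the opening and the grip force at its end, in the units of the state.
- bot.get_obs(): the state, without advancing time (a new reading comes with each control period).
- bot.camera(name): name is "side" or "top" or "wrist"; returns a dict with "image" (420x560x3 uint8, red, green, blue), "range_z" (420x560 float32, m along the optical axis (not along the pixel's ray), 0 where there is no reading), "fx", "fy", "cx", "cy" (pixels), "rvec" (rotation vector, rad) and "tvec" (3), from world to camera coordinates, as OpenCV has them. Camera axes: x right, y down, z forward; pixel columns grow to the right and rows downward; lengths in m; the calibration is good to about 2 mm. The wrist camera is an equidistant fisheye: a pixel r from the principal point sees the ray r / f radians off the axis. A picture is of the moment at which its call begins.
- bot.job_done(): hands the job in; it is judged then, once.
The state is a dict: "clock": time; "joint_pos": joint angles; "joint_vel": joint speeds; "tau": joint torques, N m; "eef_pos": TCP position; "tool_rot": TCP orientation; "ft_force": force on the tool from outside, world axes, zero at the start; "ft_torque": the same for the moment, N m; "grip_width": finger opening in m; "grasp_force": force on a finger pad.
Only numpy, scipy, OpenCV 4.12 (cv2) and the standard library are available. Lean on these libraries where they do the work, as an engineer would, in place of code of your own. Each camera call takes 0.05 s, during which the arm holds its last target. There are 200 camera calls.

TASK

Push the red brake pedal of the shuttle carriage all the way down so that it is locked where it stands, then lower the blue caddy gently onto the carriage's deck, inside the low blue rim. Let go of it, lift the brake pedal all the way up again, and roll the loaded carriage along its track right against the green stop, keeping the caddy upright and leaving everything else on the bench where it is.

Things in the scene. Friction and masses are not known exactly. Their poses are not given: they have to be found in the camera images.
- deck (a point): Centre of the carriage's deck surface, 58 mm above the bench. Steel deck 128 x 156 mm; inside its 10 mm high blue rim it measures 112 mm (x) by 140 mm (y). z up; y along the track (green home stop at -y); -x is the carriage's front, roughly towards the robot, with pedal and push bar. Rolls with 1.5 N of drag and stays where left; braked it resists about 15 N.
- push_bar (a point): Middle of the yellow push bar: round, 16 mm thick, 140 mm along the carriage's y, 185 mm above the bench, 118 mm in front (-x) of the deck's centre; legs at its ends slant back to the deck's front corners, 124 mm clear between. Pinch or push it to roll the carriage. It overhangs the pedal: lean the tool about 40 deg, fingers pointing down and towards the carriage's +x, to reach the pedal.
- pedal (a point): Centre of the red brake pedal: a pad 26 mm wide (y), 32 mm long, 10 mm thick at the free end of a 12 mm wide lever at the carriage's front, 80 mm from the hinge; 94 mm above the bench when up, 43 mm when down. Axes turn with the lever and equal the carriage's when up. Press it with closed fingers; lift it by pinching its width or hooking below.
- brake_hinge (a point): Hinge of the brake lever, at the middle of the carriage's front edge, 66 mm above the bench and 66 mm in front (-x) of the deck's centre; its axis runs along the carriage's y. Axes as the carriage's.
- brake (a joint): Brake lever angle, rad: 0 = up, released (lever rises 0.36 rad above level towards the pedal); grows as the pedal goes down; 0.65 = fully down, locked (0.29 rad below level). Stiff hinge, stays where left: about 5 N at the pedal moves it, about 10 N over the last 0.1 rad, where the shoe presses on the rail. Let go, it may spring back 0.03 rad.
- carriage (a joint): Travel of the carriage along its track in m, growing towards the green stop (the carriage's -y). 0 to 0.07 at the start; 0.22 = against the green stop, home.
- blue_caddy_mid (a point): Blue hardware caddy, the one to load: open tray 110 mm (x) by 90 mm (y), walls 45 mm high, with a grip bar along its x over the middle: 100 mm long, 14 mm thick, 62 to 84 mm above its underside. The point is its centre, 42 mm above its underside (grip's middle 31 mm higher). 0.2 to 0.6 kg. It fits the deck with its x along the carriage's y, either way round.
- red_caddy_mid (a point): Red caddy of the same shape and size; leave it alone. Same point and axes.
- jar_mid (a point): Pale jar with black lid, 56 mm across, 85 mm tall, standing; leave alone. Its centre.
- tall_carton_mid (a point): Cardboard carton 70 x 110 x 140 mm tall, behind the track; leave alone. Its centre.
- screw_box_mid (a point): Low carton with a green band 70 x 100 x 45 mm; leave alone. Its centre.
- oil_bottle_mid (a point): White bottle, 60 mm across, 190 mm tall, standing; leave alone. Its centre.
- wrench_grip (a point): Wrench lying flat; leave alone. Its handle.
- tape_mid (a point): Orange ring (roll core) 90 mm across, 48 mm tall; leave alone. Its centre.
Mind the look-alikes: they are no part of the job. Leave any yellow look-alike of the part that bears blue_caddy_mid alone.

How it is judged:
On the way, in this order (a step that is already met when the one before it is completed fails the run):
1. the brake pedal is fully down and let go, before the caddy is loaded (value of joint brake above 0.58 rad and contact force between the fingers and brake below 0.1 N), for 0.2 s.
2. with the brake still down, the blue caddy sits flat on the deck inside the rim, let go (z of blue_caddy_mid in the frame of deck between 0.034 and 0.048 m and x of blue_caddy_mid in the frame of deck between -0.02 and 0.02 m and y of blue_caddy_mid in the frame of deck between -0.03 and 0.03 m and angle between blue_caddy_mid's own z axis and vertical below 0.06 rad and contact force between the fingers and blue_caddy below 0.1 N and value of joint brake above 0.56 rad and value of joint carriage below 0.1 m), for 0.2 s.
3. the brake pedal is fully up, the caddy still on the deck and the carriage not yet home (z of blue_caddy_mid in the frame of deck between 0.034 and 0.048 m and x of blue_caddy_mid in the frame of deck between -0.02 and 0.02 m and y of blue_caddy_mid in the frame of deck between -0.03 and 0.03 m and angle between blue_caddy_mid's own z axis and vertical below 0.06 rad and value of joint brake below 0.12 rad and value of joint carriage below 0.15 m), for 0.1 s.
At the end, for the whole second after the job is handed in: The carriage stands within 10 mm of the green stop, the brake pedal is up (below 0.15 rad), and the blue caddy sits flat on the deck inside the rim (within 20 mm across, 30 mm along, 0.06 rad of upright), released and at rest (z of blue_caddy_mid in the frame of deck between 0.034 and 0.048 m and x of blue_caddy_mid in the frame of deck between -0.02 and 0.02 m and y of blue_caddy_mid in the frame of deck between -0.03 and 0.03 m and angle between blue_caddy_mid's own z axis and vertical below 0.06 rad and contact force between the fingers and blue_caddy below 0.1 N and value of joint brake below 0.15 rad and value of joint carriage above 0.21 m and linear speed of blue_caddy below 0.02 m/s); the robot touches nothing.
It fails at once if the blue caddy is tipped by more than 0.5 rad (angle between blue_caddy_mid's own z axis and vertical above 0.5 rad).
It fails at once if the blue caddy is dropped onto the carriage (hits the deck at more than 0.6 m/s) (distance between blue_caddy_mid and deck below 0.06 m and linear speed of blue_caddy above 0.6 m/s).
It fails at once if the red caddy or another thing on the bench is moved by more than 30 mm (distance of any of red_caddy_mid, jar_mid, tall_carton_mid, screw_box_mid, oil_bottle_mid, wrench_grip, tape_mid from where it was at the start of the episode above 0.03 m).
It also fails if it takes over 67 s, if anything falls off the work surface, if the arm or the gripper's body presses on something with over 40 N, if the wrist force passes 120 N, or if a joint passes its speed limit or range.

## Working session

There is one attempt and no reset: what is moved stays moved. The work goes in short steps, Python scripts to look and compute and a tool call to move; the robot and the scene stay as the last step left them, time stands still between calls to the robot, and variables do not carry over. Pictures are saved under pics/ and viewed, at most 10 in all, crops included, and the job is handed in when it is done.

Besides the shell and the picture viewer there is one more tool, called in YAML: its name, and indented under it one key for each argument. jog_arm: Moves the arm, as the interface text tells. Scaled input: -1 to 1 covers 300 mm each way for a shift and pi/4 rad each way for a turn. Its arguments: {"type":"object","properties":{"deltas":{"type":"array","items":{"type":"object","properties":{"fingers":{"type":"number"},"delta_pos":{"type":"array","items":{"type":"number"}},"yaw":{"type":"number"}}}}},"required":["deltas"]}

```bash
mkdir -p pics; cat > h.py <<'E'
import numpy as np,cv2
from workcell import bot
from scipy.spatial.transform import Rotation as R
def cloud(c):
    z=c["range_z"];v,u=np.mgrid[:z.shape[0],:z.shape[1]]
    p=np.stack([(u-c["cx"])/c["fx"]*z,(v-c["cy"])/c["fy"]*z,z],-1)
    M=cv2.Rodrigues(np.array(c["rvec"],float))[0]
    w=(p-np.array(c["tvec"]).ravel())@M
    w[z==0]=np.nan
    return w
def save(c,n): cv2.imwrite("pics/"+n,c["image"][...,::-1])
E
python3 - <<'E'
from h import *
for n in("top","side"):
    c=bot.camera(n);save(c,n+"0.png");w=cloud(c);np.savez(n+"0.npz",w=w,im=c["image"])
o=bot.get_obs();print(o["eef_pos"],o["tool_rot"],o["grip_width"],o["clock"])
print(R.from_quat(o["tool_rot"]).as_matrix())
E
```

```text
[0.15796378 0.47378348 0.23051303] [ 1.60221367e-01  9.87080650e-01 -9.39737118e-04 -1.44080465e-04] 0.08534549797742916 0.1
[[-9.48658185e-01  3.16302552e-01 -5.85570009e-04]
 [ 3.16303094e-01  9.48656461e-01 -1.80902311e-03]
 [-1.66938548e-05 -1.90136219e-03 -9.99998192e-01]]
```

View pics/top0.png

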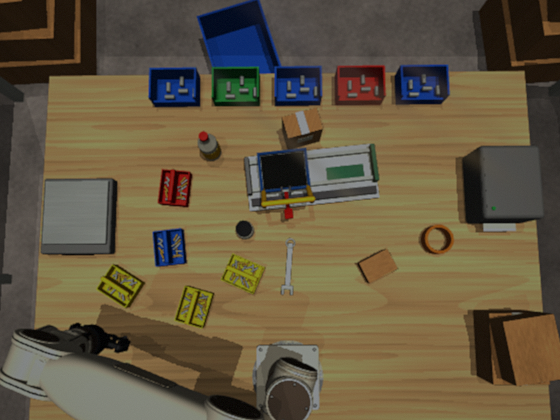

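View pics/side0.png

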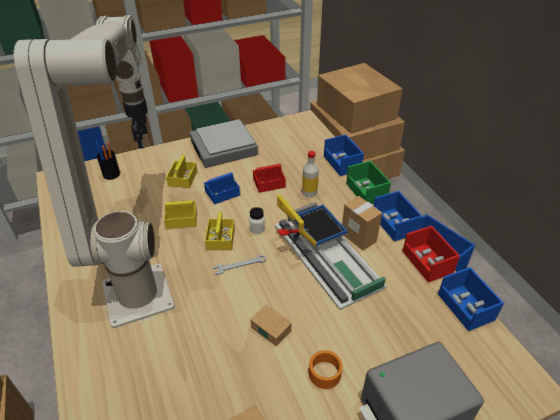

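The top view (up = +x, left = +y) shows the blue caddy at (170,247), the carriage at (285,175), the pedal at (288,213) and the green stop at (374,163). The side view agrees. Now I'll measure them.

```bash
python3 - <<'E'
from h import *
d=np.load("top0.npz");w=d["w"];im=d["im"];hsv=cv2.cvtColor(im,cv2.COLOR_RGB2HSV)
H,S,V=[hsv[...,i].astype(int) for i in range(3)]
def rep(name,box,m):
    u0,v0,u1,v1=box;k=np.zeros(H.shape,bool);k[v0:v1,u0:u1]=1;k&=m&np.isfinite(w[...,2])
    p=w[k]
    if len(p)<3: print(name,len(p));return p
    r=cv2.minAreaRect((p[:,:2]*1000).astype(np.float32))
    print(name,len(p),"mean",p.mean(0).round(4),"z",np.percentile(p[:,2],[2,50,98]).round(3),"rect",np.round(r[0],1),np.round(r[1],1),round(r[2],1));return p
blue=(H>100)&(H<130)&(S>120);red=((H<8)|(H>172))&(S>150);yel=(H>20)&(H<33)&(S>140);green=(H>60)&(H<95)&(S>80)
z=w[...,2]
rep("caddy",(145,222,195,272),blue)
rep("caddywalls",(145,222,195,272),(z>.035)&(z<.055))
rep("caddygrip",(145,222,195,272),(z>.07)&(z<.1))
rep("rim",(245,140,325,215),blue&(z>.05)&(z<.08))
rep("deck",(262,152,306,186),(z>.045)&(z<.066))
rep("bar",(250,180,325,212),(z>.17)&(z<.2))
rep("pedal",(275,203,300,225),red)
rep("stop",(365,140,385,185),green)
rep("rail",(240,140,385,215),(z>.003)&(z<.05)&(S<60))
rep("redcaddy",(155,165,200,210),(z>.03))
rep("yellow1",(220,250,270,297),(z>.03)); rep("jar",(230,215,260,245),z>.07)
rep("tall",(280,100,325,145),z>.12);rep("oil",(190,125,225,165),z>.03)
E
```

```text
caddy 821 mean [0.3982 0.3722 0.0334] z [-0.002  0.028  0.087] rect [397.9 370.3] [109.1  92.5] 6.4
caddywalls 196 mean [0.3956 0.3712 0.0428] z [0.035 0.043 0.05 ] rect [397.3 370.3] [110.3  92.5] 6.6
caddygrip 169 mean [0.3972 0.3688 0.082 ] z [0.072 0.082 0.089] rect [396.6 369.6] [98.  15.9] 6.1
rim 306 mean [0.6266 0.0167 0.0657] z [0.054 0.066 0.074] rect [635.3  10.4] [127.3 153.5] 5.6
deck 1425 mean [0.6409 0.0086 0.0577] z [0.051 0.058 0.064] rect [642.5   9.7] [108.9 136.3] 0.4
bar 302 mean [ 0.5168 -0.0026  0.19  ] z [0.182 0.19  0.197] rect [518.   -3.5] [ 16.4 152.9] 6.2
pedal 94 mean [ 0.4998 -0.0034  0.0887] z [0.001 0.095 0.103] rect [502.7  -4.1] [45.1 23.8] 4.5
stop 79 mean [ 0.6512 -0.2789  0.0487] z [0.042 0.048 0.056] rect [ 663.1 -279.2] [110.6  10.2] 3.8
rail 3924 mean [ 0.6204 -0.1169  0.0177] z [0.005 0.014 0.046] rect [631.1 -79. ] [192.8 421.4] 5.8
redcaddy 431 mean [0.5854 0.3578 0.0569] z [0.031 0.046 0.088] rect [587.5 357.5] [ 92.7 110.7] 84.5
yellow1 305 mean [0.3135 0.1385 0.0627] z [0.033 0.073 0.088] rect [315.  137.5] [110.7  90. ] 66.5
jar 208 mean [0.4507 0.1315 0.0838] z [0.078 0.084 0.089] rect [451.  131.4] [46.8 48.1] 0.9
tall 883 mean [ 0.7616 -0.0478  0.1385] z [0.126 0.139 0.145] rect [763.6 -47.8] [ 73.2 109.9] 15.4
oil 462 mean [0.6999 0.2362 0.1222] z [0.035 0.125 0.191] rect [706.4 240.5] [52.8 59.9] 26.7
```

The measurements fit the given sizes. The carriage's x axis is at about +6°, with the deck at (0.635, 0.010) and the bar at (0.518, −0.0035). The tool can't be tilted, so I'll keep the axis in front of the bar and press the pad with the inner finger of a half-open gripper.

jog_arm:
  deltas:
    - {"delta_pos": [-0.735,-0.605,0],"yaw": 0.73,"fingers": 0.5}
    - {"delta_pos": [-0.735,-0.605,0],"yaw": 0.73,"fingers": 0.5}
    - {"delta_pos": [-0.735,-0.605,0],"yaw": 0.73,"fingers": 0.5}
    - {"delta_pos": [-0.735,-0.605,0],"yaw": 0.73,"fingers": 0.5}
    - {"delta_pos": [-0.735,-0.605,0],"yaw": 0.73,"fingers": 0.5}
    - {"delta_pos": [-0.735,-0.605,0],"yaw": 0.73,"fingers": 0.5}
    - {"delta_pos": [-0.735,-0.605,0],"yaw": 0.73,"fingers": 0.5}

```text
clock: 0.8
eef_pos: [0.3112, 0.2291, 0.2311]
tool_rot: [0.436, 0.9, -0.001, 0.0]
ft_force: [0.6, 1.0, 0.5]
grip_width: 0.0423
grasp_force: 0.0
```

```bash
cat >> h.py <<'E'
def plan(x,y,z,ang):
    """normalised tool-frame deltas to world target, tool-y heading ang (deg)"""
    o=bot.get_obs();M=R.from_quat(o["tool_rot"]).as_matrix();p=np.array(o["eef_pos"])
    d=np.array([x,y,z])-p;a=np.degrees(np.arctan2(M[1,1],M[0,1]))
    print("t",round(o["clock"],2),"pos",p.round(4),"head",round(a,2),"w",round(o["grip_width"],4),"F",np.round(o["ft_force"],1),"tilt",M[:,2].round(3))
    dy=(ang-a+180)%360-180
    print("delta",(d@M/.3).round(3),"yaw",round(-dy/45,3),"dist",np.linalg.norm(d).round(3))
E
python3 - <<'E'
from h import *
plan(.461,-.0095,.231,6)
E
```

```text
t 0.8 pos [0.3112 0.2291 0.2311] head 38.31 w 0.0423 F [0.6 1.  0.5] tilt [ 0.    -0.001 -1.   ]
delta [-0.934 -0.101  0.002] yaw 0.718 dist 0.282
```

jog_arm:
  deltas:
    - {"delta_pos": [-0.934,-0.101,0],"yaw": 0.718,"fingers": 0.5}
    - {"delta_pos": [-0.934,-0.101,0],"yaw": 0.718,"fingers": 0.5}
    - {"delta_pos": [-0.934,-0.101,0],"yaw": 0.718,"fingers": 0.5}
    - {"delta_pos": [-0.934,-0.101,0],"yaw": 0.718,"fingers": 0.5}
    - {"delta_pos": [-0.934,-0.101,0],"yaw": 0.718,"fingers": 0.5}
    - {"delta_pos": [-0.934,-0.101,0],"yaw": 0.718,"fingers": 0.5}
    - {"delta_pos": [-0.934,-0.101,0],"yaw": 0.718,"fingers": 0.5}
    - {"delta_pos": [-0.934,-0.101,0],"yaw": 0.718,"fingers": 0.5}

```text
clock: 1.6
eef_pos: [0.4613, -0.005, 0.2306]
tool_rot: [0.667, 0.745, -0.0, -0.001]
ft_force: [-0.4, 0.2, 0.3]
grip_width: 0.0426
grasp_force: 0.0
```

```bash
python3 - <<'E'
from h import *
plan(.461,-.0095,.231,6)
c=bot.camera("wrist");s=bot.camera("side")
Mc=cv2.Rodrigues(np.array(c["rvec"],float))[0];cc=-Mc.T@np.array(c["tvec"]).ravel();print("wristcam at",cc.round(3),"axis",Mc[2].round(2))
a=c["image"][...,::-1];b=cv2.resize(s["image"][120:330,180:460,::-1],(800-240,420))
cv2.imwrite("pics/w1.png",np.hstack([a[:,:,:][:, 160:400],b]))
E
```

```text
t 1.6 pos [ 0.4613 -0.005   0.2306] head 6.35 w 0.0426 F [-0.4  0.2  0.3] tilt [-0.002  0.001 -1.   ]
delta [-0.015 -0.003 -0.001] yaw 0.008 dist 0.005
wristcam at [0.453 0.072 0.373] axis [ 0.03 -0.3  -0.95]
```

View pics/w1.png

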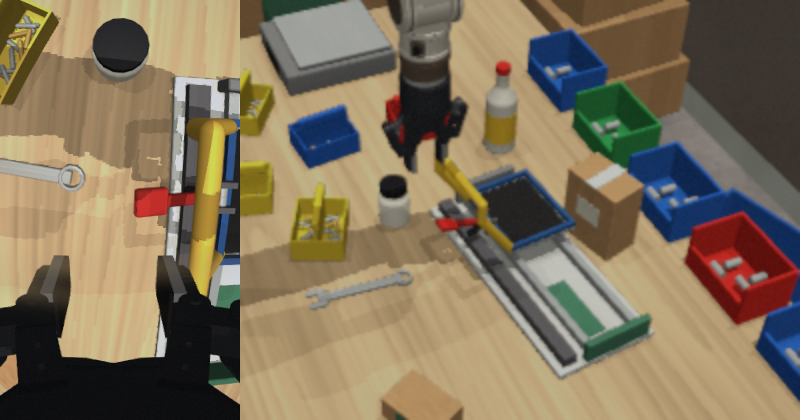

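The fingers are above and in front of the pedal, and the pedal is just left of the bar at about (150,200) in the left part. The knuckles would hit the bar in this orientation. I'll turn the narrow side toward the bar, with the camera facing away from it, and shut the fingers.

jog_arm:
  deltas:
    - {"delta_pos": [0,-0.03,0],"yaw": -1,"fingers": 0}
    - {"delta_pos": [0,-0.03,0],"yaw": -1,"fingers": 0}
    - {"delta_pos": [0,-0.03,0],"yaw": -1,"fingers": 0}
    - {"delta_pos": [0,-0.03,0],"yaw": -1,"fingers": 0}
    - {"delta_pos": [0,-0.03,0],"yaw": -1,"fingers": 0}
    - {"delta_pos": [0,-0.03,0],"yaw": -1,"fingers": 0}

```text
clock: 2.3
eef_pos: [0.4519, -0.0045, 0.2315]
tool_rot: [0.328, 0.945, 0.0, -0.0]
ft_force: [-0.7, -1.0, 0.4]
grip_width: -0.0002
grasp_force: 0.0
```

jog_arm:
  deltas:
    - {"delta_pos": [0,0,0],"yaw": -1,"fingers": 0}
    - {"delta_pos": [0,0,0],"yaw": -1,"fingers": 0}
    - {"delta_pos": [0,0,0],"yaw": -1,"fingers": 0}
    - {"delta_pos": [0,0,0],"yaw": -1,"fingers": 0}
    - {"delta_pos": [0,0,0],"yaw": -1,"fingers": 0}
    - {"delta_pos": [0,0,0],"yaw": -1,"fingers": 0}

```text
clock: 2.9
eef_pos: [0.4519, -0.0045, 0.2315]
tool_rot: [-0.059, 0.998, 0.0, 0.0]
ft_force: [-0.0, -0.2, 0.2]
grip_width: 0.0001
grasp_force: 0.0
```

```bash
python3 - <<'E'
from h import *
plan(.4514,-.0105,.112,96)
d=np.load("top0.npz");w=d["w"]
c=bot.camera("wrist")
z=c["range_z"];v,u=np.mgrid[:z.shape[0],:z.shape[1]];a=(u-c["cx"])/c["fx"];b=(v-c["cy"])/c["fy"];r=np.hypot(a,b)+1e-9
p=np.stack([np.tan(r)*a/r*z,np.tan(r)*b/r*z,z],-1)
Mc=cv2.Rodrigues(np.array(c["rvec"],float))[0];W=(p-np.array(c["tvec"]).ravel())@Mc
hsv=cv2.cvtColor(c["image"],cv2.COLOR_RGB2HSV);H,S=hsv[...,0].astype(int),hsv[...,1]
near=(np.abs(W[...,0]-.5)<.08)&(np.abs(W[...,1])<.1)&(r<1.2)&(z>0)
for n,m in(("red",((H<8)|(H>172))&(S>150)&(W[...,2]>.07)),("yel",(H>18)&(H<35)&(S>120)&(W[...,2]>.17))):
    q=W[near&m]
    if len(q)>5:
        rr=cv2.minAreaRect((q[:,:2]*1000).astype(np.float32));print(n,len(q),q.mean(0).round(4),np.percentile(q,[1,99],axis=0).round(3).tolist(),rr)
E
```

```text
t 2.9 pos [ 0.4519 -0.0045  0.2315] head 96.76 w 0.0001 F [-0.  -0.2  0.2] tilt [-0.  0. -1.]
delta [ 0.004 -0.02   0.398] yaw 0.017 dist 0.12
red 753 [ 0.4927 -0.0061  0.0969] [[0.479, -0.019, 0.092], [0.51, 0.007, 0.101]] ((494.72711181640625, -6.0622663497924805), (30.344804763793945, 25.527217864990234), 6.809676170349121)
yel 256 [ 0.5092 -0.0633  0.1921] [[0.437, -0.079, 0.17], [0.523, 0.067, 0.287]] ((477.76336669921875, -8.539405822753906), (76.66444396972656, 151.44432067871094), 7.078591823577881)
```

jog_arm:
  deltas:
    - {"delta_pos": [0.004,-0.017,0.2],"yaw": 0.01,"fingers": 0}
    - {"delta_pos": [0.004,-0.017,0.39],"yaw": 0.01,"fingers": 0}
    - {"delta_pos": [0.004,-0.017,0.39],"yaw": 0.01,"fingers": 0}
    - {"delta_pos": [0.004,-0.017,0.39],"yaw": 0.01,"fingers": 0}

```text
clock: 3.35
eef_pos: [0.4486, -0.0102, 0.1115]
tool_rot: [-0.053, 0.999, 0.0, -0.004]
ft_force: [0.1, 0.1, 0.3]
grip_width: -0.0
grasp_force: 0.0
```

jog_arm:
  deltas:
    - {"delta_pos": [-0.03,0,0],"yaw": 0,"fingers": 0}
    - {"delta_pos": [-0.05,0,0],"yaw": 0,"fingers": 0}
    - {"delta_pos": [-0.05,0,0],"yaw": 0,"fingers": 0}

```text
clock: 3.65
eef_pos: [0.4698, -0.0095, 0.1162]
tool_rot: [-0.052, 0.999, -0.0, 0.003]
ft_force: [-0.2, -0.2, 1.0]
grip_width: -0.0
grasp_force: 0.0
```

jog_arm:
  deltas:
    - {"delta_pos": [-0.007,0,0],"yaw": 0,"fingers": 0}
    - {"delta_pos": [-0.013,0,0],"yaw": 0,"fingers": 0}
    - {"delta_pos": [-0.013,0,0],"yaw": 0,"fingers": 0}

```text
clock: 3.95
eef_pos: [0.4711, -0.0095, 0.1146]
tool_rot: [-0.052, 0.999, -0.0, 0.0]
ft_force: [-0.1, -0.2, -0.3]
grip_width: 0.0
grasp_force: 0.0
```

jog_arm:
  deltas:
    - {"delta_pos": [-0.007,0,0],"yaw": 0,"fingers": 0}
    - {"delta_pos": [-0.013,0,0],"yaw": 0,"fingers": 0}
    - {"delta_pos": [-0.013,0,0],"yaw": 0,"fingers": 0}

```text
clock: 4.25
eef_pos: [0.4749, -0.0091, 0.1143]
tool_rot: [-0.052, 0.999, 0.0, 0.0]
ft_force: [0.9, 0.1, 0.1]
grip_width: -0.0004
grasp_force: 0.0
```

```bash
python3 - <<'E'
from h import *
plan(.4745,-.007,.115,96.3)
s=bot.camera("side");cv2.imwrite("pics/s2.png",cv2.resize(s["image"][150:270,240:400,::-1],(800,600),interpolation=cv2.INTER_CUBIC))
E
```

```text
t 4.25 pos [ 0.4749 -0.0091  0.1143] head 95.95 w -0.0004 F [0.9 0.1 0.1] tilt [ 0.  0. -1.]
delta [ 0.001  0.007 -0.002] yaw -0.008 dist 0.002
```

View pics/s2.png

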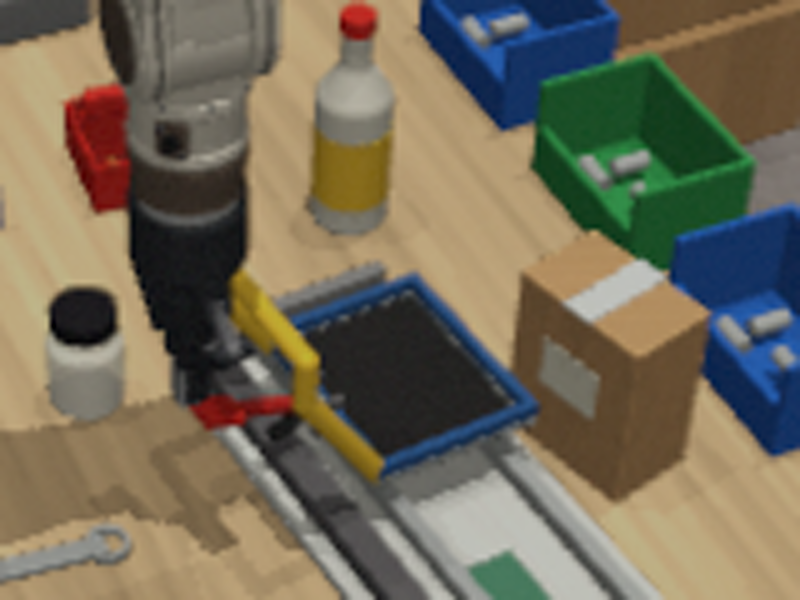

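The closed fingers are just above the front edge of the red pad at (200,395), next to the bar. I'll creep a little farther toward the carriage.

jog_arm:
  deltas:
    - {"delta_pos": [-0.007,0.007,0],"yaw": 0,"fingers": 0}
    - {"delta_pos": [-0.007,0.007,0],"yaw": 0,"fingers": 0}
    - {"delta_pos": [-0.007,0.007,0],"yaw": 0,"fingers": 0}

```text
clock: 4.6
eef_pos: [0.4765, -0.0066, 0.1143]
tool_rot: [-0.052, 0.999, -0.0, -0.0]
ft_force: [-0.7, -0.3, 0.9]
grip_width: 0.0002
grasp_force: 0.0
```

jog_arm:
  deltas:
    - {"delta_pos": [-0.007,0,0],"yaw": 0,"fingers": 0}
    - {"delta_pos": [-0.007,0,0],"yaw": 0,"fingers": 0}
    - {"delta_pos": [-0.007,0,0],"yaw": 0,"fingers": 0}

```text
clock: 4.9
eef_pos: [0.4787, -0.0065, 0.1143]
tool_rot: [-0.052, 0.999, -0.0, 0.0]
ft_force: [0.0, 0.1, 0.4]
grip_width: -0.0
grasp_force: 0.0
```

jog_arm:
  deltas:
    - {"delta_pos": [0.01,0,0.013],"yaw": 0,"fingers": 0}
    - {"delta_pos": [0.01,0,0.02],"yaw": 0,"fingers": 0}
    - {"delta_pos": [0.01,0,0.02],"yaw": 0,"fingers": 0}

```text
clock: 5.2
eef_pos: [0.475, -0.0068, 0.1078]
tool_rot: [-0.052, 0.999, 0.0, -0.001]
ft_force: [0.0, 0.1, -0.1]
grip_width: -0.0002
grasp_force: 0.0
```

jog_arm:
  deltas:
    - {"delta_pos": [0,0,0.02],"yaw": 0,"fingers": 0}
    - {"delta_pos": [0,0,0.027],"yaw": 0,"fingers": 0}
    - {"delta_pos": [0,0,0.027],"yaw": 0,"fingers": 0}

```text
clock: 5.5
eef_pos: [0.4754, -0.0069, 0.1]
tool_rot: [-0.052, 0.999, -0.0, -0.0]
ft_force: [-0.6, -0.5, 1.2]
grip_width: -0.0002
grasp_force: 0.3
```

jog_arm:
  deltas:
    - {"delta_pos": [0,0,0.02],"yaw": 0,"fingers": 0}
    - {"delta_pos": [0,0,0.04],"yaw": 0,"fingers": 0}
    - {"delta_pos": [0,0,0.06],"yaw": 0,"fingers": 0}
    - {"delta_pos": [0,0,0.06],"yaw": 0,"fingers": 0}

```text
clock: 5.9
eef_pos: [0.4751, -0.0068, 0.0812]
tool_rot: [-0.052, 0.999, 0.0, -0.001]
ft_force: [0.6, -0.4, -0.6]
grip_width: -0.0
grasp_force: 0.0
```

jog_arm:
  deltas:
    - {"delta_pos": [0,0,0.02],"yaw": 0,"fingers": 0}
    - {"delta_pos": [0,0,0.04],"yaw": 0,"fingers": 0}
    - {"delta_pos": [0,0,0.06],"yaw": 0,"fingers": 0}
    - {"delta_pos": [0,0,0.06],"yaw": 0,"fingers": 0}

```text
clock: 6.3
eef_pos: [0.4757, -0.0068, 0.0633]
tool_rot: [-0.052, 0.999, 0.0, -0.0]
ft_force: [-0.4, 0.1, 0.8]
grip_width: -0.0001
grasp_force: 0.0
```

```bash
python3 - <<'E'
from h import *
s=bot.camera("side");w=cloud(s);im=s["image"];hsv=cv2.cvtColor(im,cv2.COLOR_RGB2HSV);H,S=hsv[...,0].astype(int),hsv[...,1]
q=w[(((H<8)|(H>172))&(S>150))&(abs(w[...,0]-.5)<.06)&(abs(w[...,1])<.05)];print(len(q),np.percentile(q,[2,50,98],axis=0).round(3).tolist())
cv2.imwrite("pics/s3.png",cv2.resize(im[190:250,260:340,::-1],(640,480),interpolation=cv2.INTER_CUBIC))
E
```

```text
89 [[0.478, -0.023, 0.054], [0.504, -0.009, 0.064], [0.553, 0.002, 0.075]]
```

View pics/s3.png

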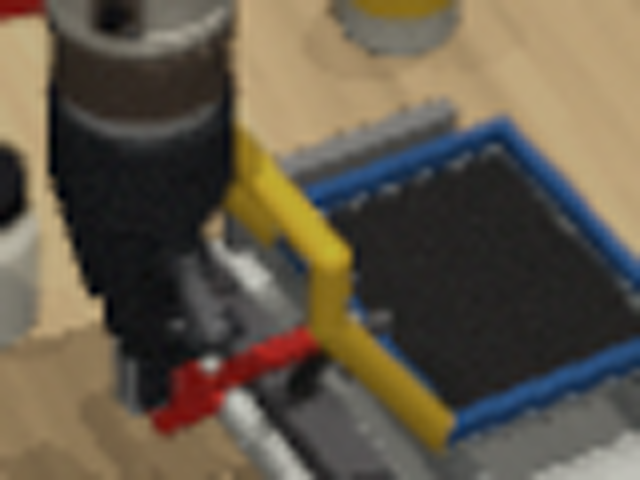

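The pedal follows the fingers down: the pad at about (180,400) is near z 0.06. The body isn't binding on the bar, so I'll go on to the stop.

jog_arm:
  deltas:
    - {"delta_pos": [0,0,0.02],"yaw": 0,"fingers": 0}
    - {"delta_pos": [0,0,0.04],"yaw": 0,"fingers": 0}
    - {"delta_pos": [0,0,0.053],"yaw": 0,"fingers": 0}
    - {"delta_pos": [0,0,0.053],"yaw": 0,"fingers": 0}

```text
clock: 6.75
eef_pos: [0.474, -0.007, 0.0481]
tool_rot: [-0.052, 0.999, -0.0, -0.001]
ft_force: [-7.2, -1.8, 3.9]
grip_width: -0.0001
grasp_force: 1.7
```

jog_arm:
  deltas:
    - {"delta_pos": [0,0,0.007],"yaw": 0,"fingers": 0}
    - {"delta_pos": [0,0,0.017],"yaw": 0,"fingers": 0}
    - {"delta_pos": [0,0,0.017],"yaw": 0,"fingers": 0}

```text
clock: 7.05
eef_pos: [0.4741, -0.0071, 0.0449]
tool_rot: [-0.052, 0.999, -0.0, -0.0]
ft_force: [-13.5, -2.2, 17.7]
grip_width: 0.0001
grasp_force: 9.1
```

jog_arm:
  deltas:
    - {"delta_pos": [0.003,0,0.006],"yaw": 0,"fingers": 0}
    - {"delta_pos": [0.003,0,0.008],"yaw": 0,"fingers": 0}
    - {"delta_pos": [0.003,0,0.008],"yaw": 0,"fingers": 0}

```text
clock: 7.35
eef_pos: [0.4744, -0.0072, 0.044]
tool_rot: [-0.052, 0.999, -0.0, 0.001]
ft_force: [-15.6, -1.5, 28.4]
grip_width: 0.0003
grasp_force: 14.0
```

jog_arm:
  deltas:
    - {"delta_pos": [0.01,0,-0.02],"yaw": 0,"fingers": 0}
    - {"delta_pos": [0.03,0,-0.05],"yaw": 0,"fingers": 0}
    - {"delta_pos": [0.06,0,-0.1],"yaw": 0,"fingers": 0}
    - {"delta_pos": [0.06,0,-0.1],"yaw": 0,"fingers": 0}

```text
clock: 7.75
eef_pos: [0.4569, -0.0088, 0.0719]
tool_rot: [-0.052, 0.999, -0.0, 0.001]
ft_force: [-0.0, -0.5, -0.2]
grip_width: -0.0
grasp_force: 0.0
```

```bash
python3 - <<'E'
from h import *
plan(.474,-.007,.115,96.3)
for n in("side","wrist"):
    s=bot.camera(n);im=s["image"];hsv=cv2.cvtColor(im,cv2.COLOR_RGB2HSV);H,S=hsv[...,0].astype(int),hsv[...,1]
    if n=="side": w=cloud(s)
    else:
        c=s;z=c["range_z"];v,u=np.mgrid[:z.shape[0],:z.shape[1]];a=(u-c["cx"])/c["fx"];b=(v-c["cy"])/c["fy"];r=np.hypot(a,b)+1e-9
        w=np.stack([np.tan(r)*a/r*z,np.tan(r)*b/r*z,z],-1);Mc=cv2.Rodrigues(np.array(c["rvec"],float))[0];w=(w-np.array(c["tvec"]).ravel())@Mc;w[(r>1.3)|(z==0)]=np.nan
    q=w[(((H<8)|(H>172))&(S>150))&(abs(w[...,0]-.5)<.07)&(abs(w[...,1])<.05)]
    print(n,len(q))
    if len(q)>20:
        ex=np.array([np.cos(np.radians(6.2)),np.sin(np.radians(6.2))]);t=(q[:,:2]-[.635,.0095])@ex
        for lo in range(-165,-60,12):
            k=(t*1000>lo)&(t*1000<=lo+12)
            if k.sum()>2: print(lo+6,k.sum(),np.percentile(q[k,2],[10,50,90]).round(4))
E
```

```text
t 7.75 pos [ 0.4569 -0.0088  0.0719] head 95.95 w -0.0 F [-0.  -0.5 -0.2] tilt [ 0.002 -0.    -1.   ]
delta [-0.058  0.    -0.143] yaw -0.008 dist 0.046
side 107
-159 11 [0.0417 0.045  0.0473]
-147 28 [0.0409 0.048  0.0527]
-135 21 [0.047  0.0522 0.0549]
-123 11 [0.0492 0.0532 0.0576]
-111 11 [0.0542 0.057  0.062 ]
-99 14 [0.0516 0.059  0.0642]
-87 10 [0.0542 0.0611 0.0635]
wrist 304
-123 54 [0.0532 0.0543 0.0553]
-111 171 [0.0548 0.0563 0.0579]
-99 36 [0.057  0.058  0.0587]
```

The pedal is at its stop: 28 N at z 0.044, with the lever sloping below level. Next I'll fetch the caddy.

jog_arm:
  deltas:
    - {"delta_pos": [0.03,0,-0.17],"yaw": 0,"fingers": 0.3}
    - {"delta_pos": [0.05,0,-0.34],"yaw": 0,"fingers": 0.6}
    - {"delta_pos": [0.05,0,-0.5],"yaw": 0,"fingers": 1}
    - {"delta_pos": [0.06,0.1,-0.5],"yaw": 0,"fingers": 1}
    - {"delta_pos": [0.06,0.95,-0.5],"yaw": 0,"fingers": 1}
    - {"delta_pos": [0.06,0.95,-0.5],"yaw": 0,"fingers": 1}
    - {"delta_pos": [0.06,0.95,-0.5],"yaw": 0,"fingers": 1}
    - {"delta_pos": [0.06,0.95,-0.5],"yaw": 0,"fingers": 1}
    - {"delta_pos": [0.06,0.95,-0.5],"yaw": 0,"fingers": 1}
    - {"delta_pos": [0.06,0.95,-0.5],"yaw": 0,"fingers": 1}
    - {"delta_pos": [0.06,0.95,-0.5],"yaw": 0,"fingers": 1}

```text
clock: 8.95
eef_pos: [0.4088, 0.2741, 0.2195]
tool_rot: [-0.054, 0.999, -0.001, -0.001]
ft_force: [-0.3, -0.8, -0.1]
grip_width: 0.0854
grasp_force: 0.0
```

```bash
python3 - <<'E'
from h import *
plan(.397,.3697,.15,96.3)
E
```

```text
t 8.95 pos [0.4088 0.2741 0.2195] head 96.15 w 0.0854 F [-0.3 -0.8 -0.1] tilt [-0.002 -0.001 -1.   ]
delta [0.005 0.321 0.231] yaw -0.003 dist 0.119
```

jog_arm:
  deltas:
    - {"delta_pos": [0.005,0.321,0.1],"yaw": 0,"fingers": 1}
    - {"delta_pos": [0.005,0.321,0.1],"yaw": 0,"fingers": 1}
    - {"delta_pos": [0.005,0.321,0.23],"yaw": 0,"fingers": 1}
    - {"delta_pos": [0.005,0.321,0.23],"yaw": 0,"fingers": 1}
    - {"delta_pos": [0.005,0.321,0.23],"yaw": 0,"fingers": 1}

```text
clock: 9.45
eef_pos: [0.3978, 0.3663, 0.1512]
tool_rot: [-0.051, 0.999, -0.001, -0.001]
ft_force: [0.0, 0.2, 1.0]
grip_width: 0.0856
grasp_force: 0.0
```

```bash
python3 - <<'E'
from h import *
plan(.397,.3697,.058,96.3)
c=bot.camera("wrist");save(c,"w4.png")
z=c["range_z"];v,u=np.mgrid[:z.shape[0],:z.shape[1]];a=(u-c["cx"])/c["fx"];b=(v-c["cy"])/c["fy"];r=np.hypot(a,b)+1e-9
w=np.stack([np.tan(r)*a/r*z,np.tan(r)*b/r*z,z],-1);Mc=cv2.Rodrigues(np.array(c["rvec"],float))[0];w=(w-np.array(c["tvec"]).ravel())@Mc
k=(w[...,2]>.072)&(w[...,2]<.095)&(abs(w[...,0]-.397)<.07)&(abs(w[...,1]-.37)<.04)&(r<1.3)
print(k.sum(),cv2.minAreaRect((w[k][:,:2]*1000).astype(np.float32)),w[k].mean(0))
E
```

```text
t 9.45 pos [0.3978 0.3663 0.1512] head 95.84 w 0.0856 F [0.  0.2 1. ] tilt [-0.002 -0.003 -1.   ]
delta [0.001 0.012 0.31 ] yaw -0.01 dist 0.093
2637 ((398.901611328125, 369.93560791015625), (98.9784927368164, 13.838541030883789), 6.519351005554199) [0.39475836 0.3695445  0.08271147]
```

View pics/w4.png

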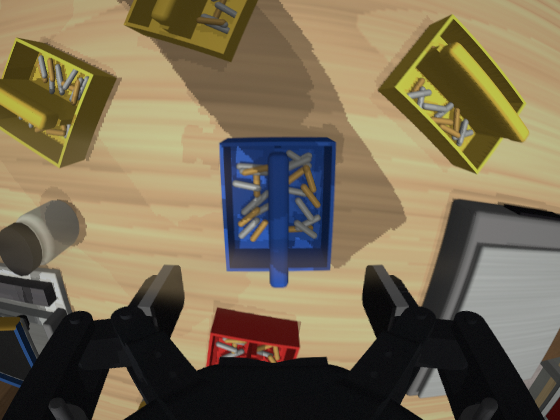

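The blue caddy's grip bar at (280,215) is centred between the open fingers and lined up with them. I'll descend and grip it.

jog_arm:
  deltas:
    - {"delta_pos": [-0.002,0.011,0.15],"yaw": -0.012,"fingers": 1}
    - {"delta_pos": [-0.002,0.011,0.28],"yaw": -0.012,"fingers": 1}
    - {"delta_pos": [-0.002,0.011,0.31],"yaw": -0.012,"fingers": 1}
    - {"delta_pos": [-0.002,0.011,0.31],"yaw": -0.012,"fingers": 1}
    - {"delta_pos": [-0.002,0.011,0.31],"yaw": -0.012,"fingers": 0}
    - {"delta_pos": [-0.002,0.011,0.31],"yaw": -0.012,"fingers": 0}
    - {"delta_pos": [-0.002,0.011,0.31],"yaw": -0.012,"fingers": 0}
    - {"delta_pos": [-0.002,0.011,0.31],"yaw": -0.012,"fingers": 0}
    - {"delta_pos": [-0.002,0.011,0.31],"yaw": -0.012,"fingers": 0}
    - {"delta_pos": [-0.002,0.011,0.31],"yaw": -0.012,"fingers": 0}

```text
clock: 10.5
eef_pos: [0.3984, 0.3717, 0.0594]
tool_rot: [-0.057, 0.998, -0.0, 0.0]
ft_force: [0.6, -3.5, 4.4]
grip_width: 0.0129
grasp_force: 60.2
```

```bash
python3 - <<'E'
from h import *
print(bot.get_obs()["grasp_force"])
plan(.397,.3697,.058,96.3)
E
```

```text
60.18514394760132
t 10.5 pos [0.3984 0.3717 0.0594] head 96.49 w 0.0129 F [ 0.6 -3.5  4.4] tilt [ 0.001 -0.    -1.   ]
delta [ 0.005 -0.006  0.005] yaw 0.004 dist 0.003
```

jog_arm:
  deltas:
    - {"delta_pos": [0,0,-0.04],"yaw": 0,"fingers": 0}
    - {"delta_pos": [0,0,-0.11],"yaw": 0,"fingers": 0}
    - {"delta_pos": [0,0,-0.19],"yaw": 0.08,"fingers": 0}
    - {"delta_pos": [0,0,-0.28],"yaw": 0.2,"fingers": 0}
    - {"delta_pos": [0,0,-0.37],"yaw": 0.33,"fingers": 0}
    - {"delta_pos": [0,0,-0.46],"yaw": 0.46,"fingers": 0}
    - {"delta_pos": [0,0,-0.55],"yaw": 0.6,"fingers": 0}
    - {"delta_pos": [0,0,-0.63],"yaw": 0.73,"fingers": 0}
    - {"delta_pos": [0,0,-0.68],"yaw": 0.86,"fingers": 0}
    - {"delta_pos": [0,0,-0.7],"yaw": 0.95,"fingers": 0}
    - {"delta_pos": [0,0,-0.7],"yaw": 1,"fingers": 0}
    - {"delta_pos": [0,0,-0.7],"yaw": 1,"fingers": 0}

```text
clock: 11.7
eef_pos: [0.3976, 0.3716, 0.2686]
tool_rot: [0.33, 0.944, -0.001, -0.001]
ft_force: [-0.9, 0.2, -5.0]
grip_width: 0.0126
grasp_force: 59.1
```

```bash
python3 - <<'E'
from h import *
plan(.5,.21,.27,6.2)
E
```

```text
t 11.7 pos [0.3976 0.3716 0.2686] head 51.51 w 0.0126 F [-0.9  0.2 -5. ] tilt [-0.001 -0.001 -1.   ]
delta [-0.603 -0.209 -0.005] yaw 1.007 dist 0.191
```

jog_arm:
  deltas:
    - {"delta_pos": [-0.03,-0.01,0],"yaw": 0.07,"fingers": 0}
    - {"delta_pos": [-0.09,-0.03,0],"yaw": 0.17,"fingers": 0}
    - {"delta_pos": [-0.16,-0.055,0],"yaw": 0.3,"fingers": 0}
    - {"delta_pos": [-0.24,-0.083,0],"yaw": 0.43,"fingers": 0}
    - {"delta_pos": [-0.32,-0.111,0],"yaw": 0.56,"fingers": 0}
    - {"delta_pos": [-0.4,-0.139,0],"yaw": 0.69,"fingers": 0}
    - {"delta_pos": [-0.48,-0.166,0],"yaw": 0.82,"fingers": 0}
    - {"delta_pos": [-0.54,-0.187,0],"yaw": 0.93,"fingers": 0}
    - {"delta_pos": [-0.58,-0.201,0],"yaw": 0.98,"fingers": 0}
    - {"delta_pos": [-0.603,-0.209,0],"yaw": 1,"fingers": 0}
    - {"delta_pos": [-0.603,-0.209,0],"yaw": 1,"fingers": 0}
    - {"delta_pos": [-0.603,-0.209,0],"yaw": 1,"fingers": 0}

```text
clock: 12.9
eef_pos: [0.5002, 0.2106, 0.2686]
tool_rot: [0.665, 0.746, -0.0, -0.0]
ft_force: [0.1, -1.0, -4.9]
grip_width: 0.0129
grasp_force: 59.0
```

```bash
python3 - <<'E'
from h import *
plan(.635,.0095,.27,6.2)
E
```

```text
t 12.9 pos [0.5002 0.2106 0.2686] head 6.57 w 0.0129 F [ 0.1 -1.  -4.9] tilt [-0.001  0.    -1.   ]
delta [-0.718  0.37  -0.005] yaw 0.008 dist 0.242
```

jog_arm:
  deltas:
    - {"delta_pos": [-0.04,0.02,0],"yaw": 0.005,"fingers": 0}
    - {"delta_pos": [-0.12,0.06,0],"yaw": 0.005,"fingers": 0}
    - {"delta_pos": [-0.22,0.11,0],"yaw": 0.005,"fingers": 0}
    - {"delta_pos": [-0.32,0.165,0],"yaw": 0.005,"fingers": 0}
    - {"delta_pos": [-0.42,0.216,0],"yaw": 0.005,"fingers": 0}
    - {"delta_pos": [-0.52,0.268,0],"yaw": 0.005,"fingers": 0}
    - {"delta_pos": [-0.61,0.314,0],"yaw": 0.005,"fingers": 0}
    - {"delta_pos": [-0.68,0.35,0],"yaw": 0.005,"fingers": 0}
    - {"delta_pos": [-0.71,0.366,0],"yaw": 0.005,"fingers": 0}
    - {"delta_pos": [-0.718,0.37,0],"yaw": 0.005,"fingers": 0}
    - {"delta_pos": [-0.718,0.37,0],"yaw": 0.005,"fingers": 0}
    - {"delta_pos": [-0.718,0.37,0],"yaw": 0.005,"fingers": 0}

```text
clock: 14.1
eef_pos: [0.6348, 0.0098, 0.269]
tool_rot: [0.667, 0.745, 0.0, -0.0]
ft_force: [0.4, -0.6, -5.2]
grip_width: 0.013
grasp_force: 59.0
```

```bash
python3 - <<'E'
from h import *
plan(.635,.0095,.125,6.2)
s=bot.camera("side");w=cloud(s);im=s["image"];hsv=cv2.cvtColor(im,cv2.COLOR_RGB2HSV);H,S=hsv[...,0].astype(int),hsv[...,1]
for nm,lo,hi in(("rim",.055,.075),("caddy top walls",.245,.262),("grip",.27,.31)):
    q=w[(H>100)&(H<130)&(S>120)&(w[...,2]>lo)&(w[...,2]<hi)&(abs(w[...,0]-.63)<.12)&(abs(w[...,1])<.13)]
    print(nm,len(q),q.mean(0).round(4),cv2.minAreaRect((q[:,:2]*1000).astype(np.float32)))
cv2.imwrite("pics/s5.png",cv2.resize(im[130:280,230:430,::-1],(800,600)))
E
```

```text
t 14.1 pos [0.6348 0.0098 0.269 ] head 6.36 w 0.013 F [ 0.4 -0.6 -5.2] tilt [-0.  0. -1.]
delta [-0.001  0.001  0.48 ] yaw 0.004 dist 0.144
rim 264 [ 0.6541 -0.0026  0.0659] ((635.8555297851562, 6.06744384765625), (126.29695129394531, 165.38706970214844), 6.987268447875977)
caddy top walls 243 [ 0.625  -0.0058  0.2518] ((631.8583984375, 6.691570281982422), (92.97339630126953, 115.79186248779297), 5.964032173156738)
grip 93 [ 0.6345 -0.0222  0.2864] ((641.3135375976562, -10.424060821533203), (33.335323333740234, 64.88484191894531), 16.61357307434082)
```

View pics/s5.png

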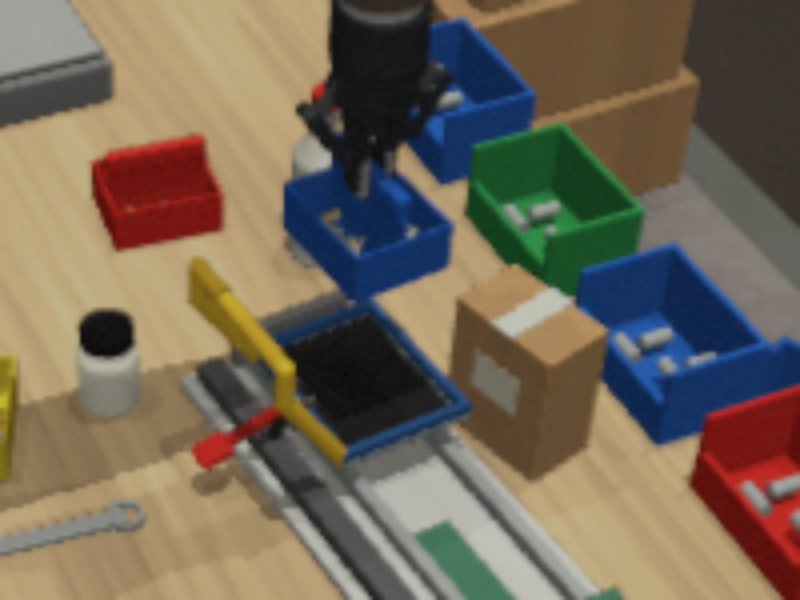

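The caddy hangs level and in line over the deck, with the pedal down at (215,450). I'll lower it.

jog_arm:
  deltas:
    - {"delta_pos": [0,0,0.04],"yaw": 0,"fingers": 0}
    - {"delta_pos": [0,0,0.11],"yaw": 0,"fingers": 0}
    - {"delta_pos": [0,0,0.19],"yaw": 0,"fingers": 0}
    - {"delta_pos": [0,0,0.27],"yaw": 0,"fingers": 0}
    - {"delta_pos": [0,0,0.34],"yaw": 0,"fingers": 0}
    - {"delta_pos": [0,0,0.4],"yaw": 0,"fingers": 0}
    - {"delta_pos": [0,0,0.44],"yaw": 0,"fingers": 0}
    - {"delta_pos": [0,0,0.455],"yaw": 0,"fingers": 0}
    - {"delta_pos": [0,0,0.465],"yaw": 0,"fingers": 0}
    - {"delta_pos": [0,0,0.475],"yaw": 0,"fingers": 0}
    - {"delta_pos": [0,0,0.485],"yaw": 0,"fingers": 0}
    - {"delta_pos": [0,0,0.485],"yaw": 0,"fingers": 0}

```text
clock: 15.35
eef_pos: [0.6354, 0.0086, 0.1234]
tool_rot: [0.667, 0.745, 0.0, 0.0]
ft_force: [0.4, 0.7, -4.7]
grip_width: 0.013
grasp_force: 59.0
```

jog_arm:
  deltas:
    - {"delta_pos": [0,0,0.01],"yaw": 0,"fingers": 0}
    - {"delta_pos": [0,0,0.018],"yaw": 0,"fingers": 0}
    - {"delta_pos": [0,0,0.022],"yaw": 0,"fingers": 0}
    - {"delta_pos": [0,0,0.022],"yaw": 0,"fingers": 0}

```text
clock: 15.75
eef_pos: [0.6353, 0.0086, 0.1175]
tool_rot: [0.667, 0.745, 0.0, 0.0]
ft_force: [-1.7, -0.2, 1.0]
grip_width: 0.0131
grasp_force: 59.7
```

Weight taken by the deck. Now I'll release slowly and then lift off.

jog_arm:
  deltas:
    - {"delta_pos": [0,0,0],"yaw": 0,"fingers": 0.3}
    - {"delta_pos": [0,0,0],"yaw": 0,"fingers": 0.6}
    - {"delta_pos": [0,0,0],"yaw": 0,"fingers": 0.7}
    - {"delta_pos": [0,0,0],"yaw": 0,"fingers": 0.7}
    - {"delta_pos": [0,0,-0.05],"yaw": 0,"fingers": 0.7}
    - {"delta_pos": [0,0,-0.15],"yaw": 0,"fingers": 0.7}
    - {"delta_pos": [0,0,-0.3],"yaw": 0,"fingers": 0.7}
    - {"delta_pos": [0,0,-0.46],"yaw": 0,"fingers": 0.7}
    - {"delta_pos": [0,0,-0.5],"yaw": 0,"fingers": 0.7}
    - {"delta_pos": [0,0,-0.5],"yaw": 0,"fingers": 0.7}

```text
clock: 16.75
eef_pos: [0.637, 0.0087, 0.2706]
tool_rot: [0.667, 0.745, 0.003, 0.003]
ft_force: [1.2, 0.2, -0.9]
grip_width: 0.0597
grasp_force: 0.0
```

```bash
python3 - <<'E'
from h import *
plan(.4514,-.0105,.27,96)
s=bot.camera("side");w=cloud(s);im=s["image"];hsv=cv2.cvtColor(im,cv2.COLOR_RGB2HSV);H,S=hsv[...,0].astype(int),hsv[...,1]
B=(H>100)&(H<130)&(S>120)&(abs(w[...,0]-.63)<.12)&(abs(w[...,1])<.13)
for nm,lo,hi in(("rim",.055,.075),("walls",.09,.112),("wall tops",.099,.112),("grip",.125,.16)):
    q=w[B&(w[...,2]>lo)&(w[...,2]<hi)]
    print(nm,len(q),q.mean(0).round(4),np.percentile(q[:,2],98).round(4),cv2.minAreaRect((q[:,:2]*1000).astype(np.float32)))
cv2.imwrite("pics/s6.png",cv2.resize(im[130:280,230:430,::-1],(800,600)))
E
```

```text
t 16.75 pos [0.637  0.0087 0.2706] head 6.27 w 0.0597 F [ 1.2  0.2 -0.9] tilt [ 0.008  0.    -1.   ]
delta [ 0.004 -0.622 -0.003] yaw -1.994 dist 0.187
rim 335 [ 0.6337 -0.0313  0.0663] 0.0744 ((633.9155883789062, 6.467582702636719), (122.9793472290039, 164.94851684570312), 8.03756046295166)
walls 295 [ 6.291e-01 -4.000e-04  9.880e-02] 0.1105 ((633.4581909179688, 6.025028228759766), (93.1683120727539, 116.99617004394531), 6.314766883850098)
wall tops 144 [6.260e-01 6.000e-04 1.033e-01] 0.1114 ((632.31982421875, 5.844291687011719), (90.15119934082031, 117.0168685913086), 5.720994472503662)
grip 131 [ 0.6319 -0.0022  0.1372] 0.1458 ((633.4783935546875, 4.38885498046875), (18.512615203857422, 101.16217041015625), 7.4867658615112305)
```

View pics/s6.png

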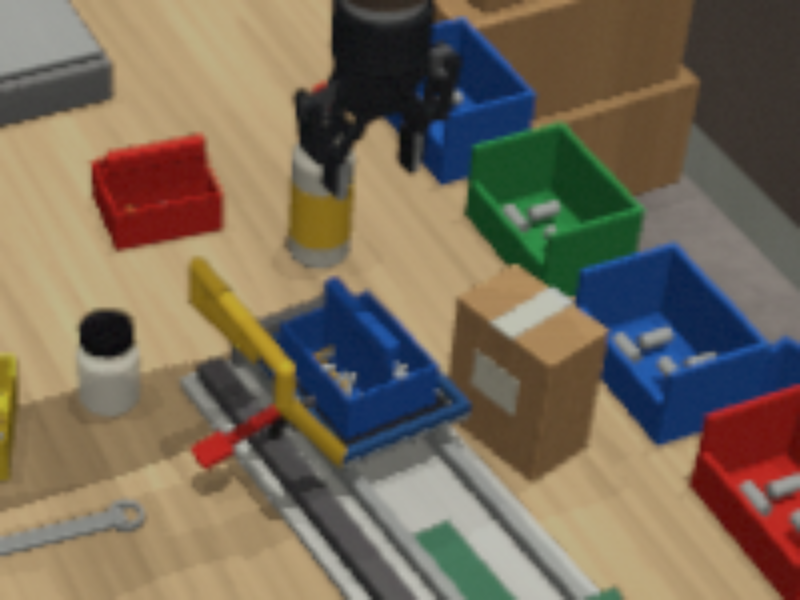

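The caddy sits level inside the rim, with its wall tops at about 0.103 m, and the pedal is still down. Now I'll go back to the pedal to pinch its width.

jog_arm:
  deltas:
    - {"delta_pos": [0.004,-0.622,0],"yaw": -1,"fingers": 0.6}
    - {"delta_pos": [0.004,-0.622,0],"yaw": -1,"fingers": 0.6}
    - {"delta_pos": [0.004,-0.622,0],"yaw": -1,"fingers": 0.6}
    - {"delta_pos": [0.004,-0.622,0],"yaw": -1,"fingers": 0.6}
    - {"delta_pos": [0.004,-0.622,0],"yaw": -1,"fingers": 0.6}
    - {"delta_pos": [0.004,-0.622,0],"yaw": -1,"fingers": 0.6}
    - {"delta_pos": [0.004,-0.622,0],"yaw": -1,"fingers": 0.6}

```text
clock: 17.5
eef_pos: [0.4482, -0.0105, 0.2648]
tool_rot: [0.332, 0.943, -0.001, -0.002]
ft_force: [0.0, -0.6, 0.2]
grip_width: 0.051
grasp_force: 0.0
```

jog_arm:
  deltas:
    - {"delta_pos": [0,0,0],"yaw": -1,"fingers": 0.6}
    - {"delta_pos": [0,0,0],"yaw": -1,"fingers": 0.6}
    - {"delta_pos": [0,0,0],"yaw": -1,"fingers": 0.6}
    - {"delta_pos": [0,0,0],"yaw": -1,"fingers": 0.6}
    - {"delta_pos": [0,0,0],"yaw": -1,"fingers": 0.6}
    - {"delta_pos": [0,0,0],"yaw": -1,"fingers": 0.6}
    - {"delta_pos": [0,0,0],"yaw": -1,"fingers": 0.6}

```text
clock: 18.2
eef_pos: [0.4491, -0.0105, 0.2652]
tool_rot: [-0.054, 0.999, 0.0, -0.001]
ft_force: [0.1, -0.6, 0.3]
grip_width: 0.0514
grasp_force: 0.0
```

```bash
python3 - <<'E'
from h import *
plan(.452,-.0095,.034,96.2)
E
```

```text
t 18.2 pos [ 0.4491 -0.0105  0.2652] head 96.21 w 0.0514 F [ 0.1 -0.6  0.3] tilt [-0.003  0.    -1.   ]
delta [-0.012  0.002  0.771] yaw 0.0 dist 0.231
```

jog_arm:
  deltas:
    - {"delta_pos": [-0.005,0.002,0.15],"yaw": 0,"fingers": 0.6}
    - {"delta_pos": [-0.005,0.002,0.3],"yaw": 0,"fingers": 0.6}
    - {"delta_pos": [-0.005,0.002,0.45],"yaw": 0,"fingers": 0.6}
    - {"delta_pos": [-0.005,0.002,0.6],"yaw": 0,"fingers": 0.6}
    - {"delta_pos": [-0.005,0.002,0.72],"yaw": 0,"fingers": 0.6}
    - {"delta_pos": [-0.005,0.002,0.77],"yaw": 0,"fingers": 0.6}
    - {"delta_pos": [-0.005,0.002,0.77],"yaw": 0,"fingers": 0.6}
    - {"delta_pos": [-0.005,0.002,0.77],"yaw": 0,"fingers": 0.6}

```text
clock: 19.0
eef_pos: [0.4509, -0.0097, 0.0355]
tool_rot: [-0.054, 0.999, 0.0, -0.001]
ft_force: [-0.3, -0.7, 1.2]
grip_width: 0.0509
grasp_force: 0.0
```

jog_arm:
  deltas:
    - {"delta_pos": [-0.03,0,0],"yaw": 0,"fingers": 0.6}
    - {"delta_pos": [-0.06,0,0],"yaw": 0,"fingers": 0.6}
    - {"delta_pos": [-0.073,0,0],"yaw": 0,"fingers": 0.6}
    - {"delta_pos": [-0.077,0,0],"yaw": 0,"fingers": 0.6}
    - {"delta_pos": [-0.077,0,0],"yaw": 0,"fingers": 0.6}

```text
clock: 19.5
eef_pos: [0.4739, -0.0073, 0.0361]
tool_rot: [-0.055, 0.999, -0.0, -0.0]
ft_force: [-4.3, -0.4, 1.4]
grip_width: 0.0509
grasp_force: 0.0
```

```bash
python3 - <<'E'
from h import *
plan(.474,-.0075,.034,96.2)
E
```

```text
t 19.5 pos [ 0.4739 -0.0073  0.0361] head 96.26 w 0.0509 F [-4.3 -0.4  1.4] tilt [-0.001 -0.    -1.   ]
delta [-0.    -0.001  0.007] yaw 0.001 dist 0.002
```

jog_arm:
  deltas:
    - {"delta_pos": [0,0,0.015],"yaw": 0,"fingers": 0.6}
    - {"delta_pos": [0,0,0.015],"yaw": 0,"fingers": 0.3}
    - {"delta_pos": [0,0,0.015],"yaw": 0,"fingers": 0}
    - {"delta_pos": [0,0,0.015],"yaw": 0,"fingers": 0}
    - {"delta_pos": [0,0,0.015],"yaw": 0,"fingers": 0}
    - {"delta_pos": [0,0,0.015],"yaw": 0,"fingers": 0}

```text
clock: 20.1
eef_pos: [0.474, -0.0086, 0.0315]
tool_rot: [-0.054, 0.999, -0.002, -0.0]
ft_force: [-2.6, -3.7, 2.1]
grip_width: 0.0231
grasp_force: 58.7
```

jog_arm:
  deltas:
    - {"delta_pos": [0.004,0,-0.02],"yaw": 0,"fingers": 0}
    - {"delta_pos": [0.007,0,-0.04],"yaw": 0,"fingers": 0}
    - {"delta_pos": [0.01,0,-0.06],"yaw": 0,"fingers": 0}
    - {"delta_pos": [0.012,0,-0.08],"yaw": 0,"fingers": 0}
    - {"delta_pos": [0.012,0,-0.09],"yaw": 0,"fingers": 0}
    - {"delta_pos": [0.012,0,-0.09],"yaw": 0,"fingers": 0}

```text
clock: 20.7
eef_pos: [0.4706, -0.0075, 0.0589]
tool_rot: [-0.055, 0.999, 0.0, 0.0]
ft_force: [-0.5, -1.0, -0.3]
grip_width: 0.0232
grasp_force: 60.3
```

```bash
cat >> h.py <<'E'
def lever():
    s=bot.camera("side");w=cloud(s);im=s["image"];hsv=cv2.cvtColor(im,cv2.COLOR_RGB2HSV);H,S=hsv[...,0].astype(int),hsv[...,1]
    q=w[(((H<8)|(H>172))&(S>150))&(abs(w[...,0]-.5)<.07)&(abs(w[...,1]+.01)<.06)]
    ex=np.array([np.cos(np.radians(6.2)),np.sin(np.radians(6.2))]);t=(q[:,:2]-[.635,.0095])@ex
    print(len(q),"pad z",np.percentile(q[:,2],[5,50,95]).round(4),"lever slope fit (z vs carriage x, at hinge)",np.polyfit(t+.066,q[:,2],1).round(3));return s
E
python3 -c "
from h import *
lever()"
```

```text
53 pad z [0.0639 0.0695 0.1244] lever slope fit (z vs carriage x, at hinge) [-0.557  0.048]
```

jog_arm:
  deltas:
    - {"delta_pos": [-0.002,0,-0.02],"yaw": 0,"fingers": 0}
    - {"delta_pos": [-0.005,0,-0.04],"yaw": 0,"fingers": 0}
    - {"delta_pos": [-0.008,0,-0.06],"yaw": 0,"fingers": 0}
    - {"delta_pos": [-0.012,0,-0.08],"yaw": 0,"fingers": 0}
    - {"delta_pos": [-0.015,0,-0.1],"yaw": 0,"fingers": 0}
    - {"delta_pos": [-0.015,0,-0.11],"yaw": 0,"fingers": 0}
    - {"delta_pos": [-0.015,0,-0.11],"yaw": 0,"fingers": 0}

```text
clock: 21.45
eef_pos: [0.483, -0.0062, 0.094]
tool_rot: [-0.055, 0.998, 0.001, 0.008]
ft_force: [15.6, 1.3, -9.1]
grip_width: 0.0228
grasp_force: 64.6
```

```bash
python3 -c "
from h import *
s=lever();cv2.imwrite('pics/s7.png',cv2.resize(s['image'][170:260,240:360,::-1],(800,600),interpolation=cv2.INTER_CUBIC))"
```

```text
53 pad z [0.0726 0.0865 0.1143] lever slope fit (z vs carriage x, at hinge) [-1.117  0.034]
```

View pics/s7.png

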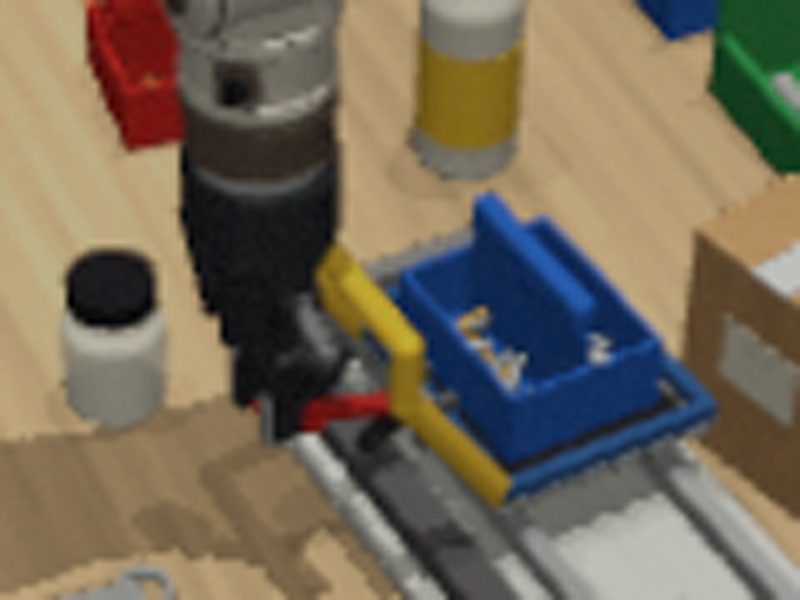

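The pad is held at (275,410), the lever has clearly risen, and the wrist force shows it has met its upper stop. I'll let go, back off and check the lever angle.

jog_arm:
  deltas:
    - {"delta_pos": [0,0,0],"yaw": 0,"fingers": 0.5}
    - {"delta_pos": [0,0,0],"yaw": 0,"fingers": 0.6}
    - {"delta_pos": [0,0,0],"yaw": 0,"fingers": 0.6}
    - {"delta_pos": [0.05,0,0],"yaw": 0,"fingers": 0.6}
    - {"delta_pos": [0.13,0,0],"yaw": 0,"fingers": 0.6}
    - {"delta_pos": [0.15,0,-0.15],"yaw": 0,"fingers": 0.6}
    - {"delta_pos": [0.15,0,-0.3],"yaw": 0,"fingers": 0.6}
    - {"delta_pos": [0.15,0,-0.45],"yaw": 0,"fingers": 0.6}
    - {"delta_pos": [0.15,0,-0.55],"yaw": 0,"fingers": 0.6}
    - {"delta_pos": [0.15,0,-0.55],"yaw": 0,"fingers": 0.6}

```text
clock: 22.5
eef_pos: [0.4325, -0.0121, 0.2613]
tool_rot: [-0.055, 0.998, -0.0, 0.005]
ft_force: [0.0, 0.1, 0.6]
grip_width: 0.0514
grasp_force: 0.0
```

```bash
python3 - <<'E'
from h import *
lever()
plan(.518,-.0035,.25,6.2)
c=bot.camera("wrist")
z=c["range_z"];v,u=np.mgrid[:z.shape[0],:z.shape[1]];a=(u-c["cx"])/c["fx"];b=(v-c["cy"])/c["fy"];r=np.hypot(a,b)+1e-9
w=np.stack([np.tan(r)*a/r*z,np.tan(r)*b/r*z,z],-1);Mc=cv2.Rodrigues(np.array(c["rvec"],float))[0];w=(w-np.array(c["tvec"]).ravel())@Mc
hsv=cv2.cvtColor(c["image"],cv2.COLOR_RGB2HSV);H,S=hsv[...,0].astype(int),hsv[...,1]
q=w[((H<8)|(H>172))&(S>150)&(abs(w[...,0]-.5)<.06)&(abs(w[...,1])<.06)&(r<1.3)]
print(len(q),q.mean(0).round(4),np.percentile(q,[2,98],axis=0).round(4).tolist(),cv2.minAreaRect((q[:,:2]*1000).astype(np.float32)))
print(np.polyfit(q[:,0],q[:,2],1))
E
```

```text
107 pad z [0.0793 0.096  0.3902] lever slope fit (z vs carriage x, at hinge) [-2.697 -0.061]
t 22.55 pos [ 0.4313 -0.0121  0.2587] head 96.27 w 0.051 F [ 0.6  0.2 -0.2] tilt [ 0.005 -0.    -1.   ]
delta [-0.29  -0.003  0.031] yaw 2.002 dist 0.088
865 [ 0.505  -0.0038  0.0938] [[0.4796, -0.0169, 0.0741], [0.5569, 0.007, 0.1016]] ((495.3542785644531, -10.979660034179688), (129.68373107910156, 43.73335647583008), 26.576126098632812)
[-0.4476258   0.31979731]
```

The pad is back at its starting height (top 0.1016 m against 0.101 m), so the brake is fully up. Now I'll pinch the push bar.

jog_arm:
  deltas:
    - {"delta_pos": [-0.29,-0.003,0],"yaw": 1,"fingers": 0.6}
    - {"delta_pos": [-0.29,-0.003,0],"yaw": 1,"fingers": 0.6}
    - {"delta_pos": [-0.29,-0.003,0],"yaw": 1,"fingers": 0.6}
    - {"delta_pos": [-0.29,-0.003,0],"yaw": 1,"fingers": 0.6}
    - {"delta_pos": [-0.29,-0.003,0],"yaw": 1,"fingers": 0.6}
    - {"delta_pos": [-0.29,-0.003,0],"yaw": 1,"fingers": 0.6}
    - {"delta_pos": [-0.29,-0.003,0],"yaw": 1,"fingers": 0.6}

```text
clock: 23.3
eef_pos: [0.5156, -0.0035, 0.254]
tool_rot: [0.331, 0.943, -0.001, -0.002]
ft_force: [-0.2, -0.4, -0.6]
grip_width: 0.0511
grasp_force: 0.0
```

jog_arm:
  deltas:
    - {"delta_pos": [0,0,0],"yaw": 1,"fingers": 0.6}
    - {"delta_pos": [0,0,0],"yaw": 1,"fingers": 0.6}
    - {"delta_pos": [0,0,0],"yaw": 1,"fingers": 0.6}
    - {"delta_pos": [0,0,0],"yaw": 1,"fingers": 0.6}
    - {"delta_pos": [0,0,0],"yaw": 1,"fingers": 0.6}
    - {"delta_pos": [0,0,0],"yaw": 1,"fingers": 0.6}
    - {"delta_pos": [0,0,0],"yaw": 1,"fingers": 0.6}

```text
clock: 24.0
eef_pos: [0.516, -0.0035, 0.255]
tool_rot: [0.667, 0.745, -0.001, -0.001]
ft_force: [-0.1, -0.2, 0.4]
grip_width: 0.0516
grasp_force: 0.0
```

```bash
python3 - <<'E'
from h import *
plan(.518,-.0035,.168,6.2)
E
```

```text
t 24.0 pos [ 0.516  -0.0035  0.255 ] head 6.33 w 0.0516 F [-0.1 -0.2  0.4] tilt [-0.003  0.    -1.   ]
delta [-0.001  0.007  0.29 ] yaw 0.003 dist 0.087
```

jog_arm:
  deltas:
    - {"delta_pos": [0,0.006,0.12],"yaw": 0,"fingers": 0.6}
    - {"delta_pos": [0,0.006,0.22],"yaw": 0,"fingers": 0.6}
    - {"delta_pos": [0,0.006,0.28],"yaw": 0,"fingers": 0.6}
    - {"delta_pos": [0,0.006,0.29],"yaw": 0,"fingers": 0.6}
    - {"delta_pos": [0,0.006,0.29],"yaw": 0,"fingers": 0.2}
    - {"delta_pos": [0,0.006,0.29],"yaw": 0,"fingers": 0}
    - {"delta_pos": [0,0.006,0.29],"yaw": 0,"fingers": 0}
    - {"delta_pos": [0,0.006,0.29],"yaw": 0,"fingers": 0}
    - {"delta_pos": [0,0.006,0.29],"yaw": 0,"fingers": 0}

```text
clock: 24.9
eef_pos: [0.5193, -0.0033, 0.1707]
tool_rot: [0.667, 0.745, 0.001, 0.001]
ft_force: [-1.3, -1.0, 5.7]
grip_width: 0.0141
grasp_force: 58.9
```

jog_arm:
  deltas:
    - {"delta_pos": [-0.01,0,0],"yaw": 0,"fingers": 0}
    - {"delta_pos": [-0.03,0,0],"yaw": 0,"fingers": 0}
    - {"delta_pos": [-0.06,0,0],"yaw": 0,"fingers": 0}
    - {"delta_pos": [-0.09,0,0],"yaw": 0,"fingers": 0}
    - {"delta_pos": [-0.12,0,0],"yaw": 0,"fingers": 0}
    - {"delta_pos": [-0.15,0,0],"yaw": 0,"fingers": 0}
    - {"delta_pos": [-0.18,0,0],"yaw": 0,"fingers": 0}
    - {"delta_pos": [-0.21,0,0],"yaw": 0,"fingers": 0}
    - {"delta_pos": [-0.24,0,0],"yaw": 0,"fingers": 0}
    - {"delta_pos": [-0.27,0,0],"yaw": 0,"fingers": 0}
    - {"delta_pos": [-0.29,0,0],"yaw": 0,"fingers": 0}
    - {"delta_pos": [-0.3,0,0],"yaw": 0,"fingers": 0}

```text
clock: 26.1
eef_pos: [0.5283, -0.0932, 0.1707]
tool_rot: [0.668, 0.745, 0.0, 0.0]
ft_force: [-3.9, 2.3, 7.5]
grip_width: 0.0137
grasp_force: 59.1
```

```bash
cat >> h.py <<'E'
def home():
    s=bot.camera("top");w=cloud(s);hsv=cv2.cvtColor(s["image"],cv2.COLOR_RGB2HSV);H,S=hsv[...,0].astype(int),hsv[...,1]
    ey=np.array([-np.sin(np.radians(6.2)),np.cos(np.radians(6.2))])
    def al(m): 
        q=w[m]; return q,q[:,:2]@ey
    q,t=al((H>100)&(H<130)&(S>120)&(w[...,2]>.058)&(w[...,2]<.076)&(abs(w[...,0]-.63)<.1)&(abs(w[...,1]+.1)<.23))
    g,u=al((H>60)&(H<95)&(S>80)&(w[...,2]>.035)&(w[...,2]<.06)&(abs(w[...,0]-.65)<.08)&(abs(w[...,1]+.28)<.03))
    print("rim along",np.percentile(t,[1,99]).round(4),"stop along",np.percentile(u,[1,99]).round(4) if len(u) else None);return s
E
python3 - <<'E'
from h import *
plan(.518,-.0035,.168,6.2);home()
E
```

```text
t 26.1 pos [ 0.5283 -0.0932  0.1707] head 6.24 w 0.0137 F [-3.9  2.3  7.5] tilt [ 0.001 -0.    -1.   ]
delta [ 0.301 -0.002  0.009] yaw 0.001 dist 0.09
rim along [-0.1569 -0.0703] stop along [-0.3524 -0.3419]
```

jog_arm:
  deltas:
    - {"delta_pos": [-0.01,0,0],"yaw": 0,"fingers": 0}
    - {"delta_pos": [-0.03,0,0],"yaw": 0,"fingers": 0}
    - {"delta_pos": [-0.06,0,0],"yaw": 0,"fingers": 0}
    - {"delta_pos": [-0.09,0,0],"yaw": 0,"fingers": 0}
    - {"delta_pos": [-0.12,0,0],"yaw": 0,"fingers": 0}
    - {"delta_pos": [-0.15,0,0],"yaw": 0,"fingers": 0}
    - {"delta_pos": [-0.18,0,0],"yaw": 0,"fingers": 0}
    - {"delta_pos": [-0.21,0,0],"yaw": 0,"fingers": 0}
    - {"delta_pos": [-0.24,0,0],"yaw": 0,"fingers": 0}
    - {"delta_pos": [-0.27,0,0],"yaw": 0,"fingers": 0}
    - {"delta_pos": [-0.29,0,0],"yaw": 0,"fingers": 0}
    - {"delta_pos": [-0.3,0,0],"yaw": 0,"fingers": 0}

```text
clock: 27.35
eef_pos: [0.5374, -0.1829, 0.1707]
tool_rot: [0.668, 0.744, -0.0, 0.0]
ft_force: [-5.7, 1.5, 8.3]
grip_width: 0.0138
grasp_force: 59.2
```

jog_arm:
  deltas:
    - {"delta_pos": [-0.01,0,0],"yaw": 0,"fingers": 0}
    - {"delta_pos": [-0.02,0,0],"yaw": 0,"fingers": 0}
    - {"delta_pos": [-0.03,0,0],"yaw": 0,"fingers": 0}
    - {"delta_pos": [-0.04,0,0],"yaw": 0,"fingers": 0}
    - {"delta_pos": [-0.05,0,0],"yaw": 0,"fingers": 0}
    - {"delta_pos": [-0.055,0,0],"yaw": 0,"fingers": 0}
    - {"delta_pos": [-0.06,0,0],"yaw": 0,"fingers": 0}

```text
clock: 28.05
eef_pos: [0.5392, -0.2003, 0.1707]
tool_rot: [0.668, 0.745, -0.0, -0.0]
ft_force: [-7.1, 1.9, 7.4]
grip_width: 0.0139
grasp_force: 59.2
```

```bash
python3 - <<'E'
from h import *
plan(.518,-.0035,.168,6.2);home()
E
```

```text
t 28.05 pos [ 0.5392 -0.2003  0.1707] head 6.24 w 0.0139 F [-7.1  1.9  7.4] tilt [-0.001 -0.    -1.   ]
delta [0.66  0.001 0.009] yaw 0.001 dist 0.198
rim along [-0.3186 -0.1781] stop along None
```

jog_arm:
  deltas:
    - {"delta_pos": [-0.01,0,0],"yaw": 0,"fingers": 0}
    - {"delta_pos": [-0.02,0,0],"yaw": 0,"fingers": 0}
    - {"delta_pos": [-0.02,0,0],"yaw": 0,"fingers": 0}

```text
clock: 28.4
eef_pos: [0.5394, -0.2019, 0.1707]
tool_rot: [0.667, 0.745, 0.003, -0.003]
ft_force: [-6.2, 12.5, 11.7]
grip_width: 0.0136
grasp_force: 59.6
```

jog_arm:
  deltas:
    - {"delta_pos": [-0.01,0,0],"yaw": 0,"fingers": 0}
    - {"delta_pos": [-0.02,0,0],"yaw": 0,"fingers": 0}
    - {"delta_pos": [-0.02,0,0],"yaw": 0,"fingers": 0}

```text
clock: 28.7
eef_pos: [0.5393, -0.2019, 0.1706]
tool_rot: [0.665, 0.746, 0.006, -0.008]
ft_force: [-9.3, 26.5, 16.2]
grip_width: 0.0138
grasp_force: 60.2
```

The carriage is against the stop: it no longer advances and Fy rises to 26 N. I'll relax the push, let go and lift away.

jog_arm:
  deltas:
    - {"delta_pos": [0.015,0,0],"yaw": 0,"fingers": 0}
    - {"delta_pos": [0.03,0,0],"yaw": 0,"fingers": 0}
    - {"delta_pos": [0.03,0,0],"yaw": 0,"fingers": 0.4}
    - {"delta_pos": [0.03,0,0],"yaw": 0,"fingers": 0.6}
    - {"delta_pos": [0.03,0,0],"yaw": 0,"fingers": 0.6}
    - {"delta_pos": [0.03,0,0],"yaw": 0,"fingers": 0.6}
    - {"delta_pos": [0.03,0,-0.1],"yaw": 0,"fingers": 0.6}
    - {"delta_pos": [0.03,0,-0.25],"yaw": 0,"fingers": 0.6}
    - {"delta_pos": [0.03,0,-0.4],"yaw": 0,"fingers": 0.6}
    - {"delta_pos": [0.03,0,-0.4],"yaw": 0,"fingers": 0.6}
    - {"delta_pos": [0.03,0,-0.4],"yaw": 0,"fingers": 0.6}

```text
clock: 29.8
eef_pos: [0.5414, -0.2036, 0.2906]
tool_rot: [0.668, 0.745, 0.001, 0.002]
ft_force: [-0.0, -0.1, -0.4]
grip_width: 0.0511
grasp_force: 0.0
```

```bash
python3 - <<'E'
from h import *
plan(.518,-.0035,.168,6.2);home()
s=bot.camera("side");w=cloud(s);hsv=cv2.cvtColor(s["image"],cv2.COLOR_RGB2HSV);H,S=hsv[...,0].astype(int),hsv[...,1]
q=w[((H<8)|(H>172))&(S>150)&(abs(w[...,0]-.52)<.06)&(abs(w[...,1]+.205)<.05)&(w[...,2]<.15)];print("pedal z",np.percentile(q[:,2],[5,50,98]).round(4))
B=(H>100)&(H<130)&(S>120)&(abs(w[...,0]-.656)<.1)&(abs(w[...,1]+.19)<.12)
for lo,hi in((.055,.075),(.09,.112),(.125,.16)):
    k=w[B&(w[...,2]>lo)&(w[...,2]<hi)];print(lo,len(k),cv2.minAreaRect((k[:,:2]*1000).astype(np.float32)))
cv2.imwrite("pics/s8.png",cv2.resize(s["image"][170:320,240:440,::-1],(800,600)))
E
```

```text
t 29.8 pos [ 0.5414 -0.2036  0.2906] head 6.25 w 0.0511 F [-0.  -0.1 -0.4] tilt [ 0.003 -0.001 -1.   ]
delta [ 0.672 -0.006  0.407] yaw 0.001 dist 0.236
rim along [-0.3304 -0.1798] stop along [-0.3466 -0.3444]
pedal z [0.0733 0.0924 0.1042]
0.055 388 ((655.2627563476562, -191.68467712402344), (124.32927703857422, 161.3941192626953), 8.923346519470215)
0.09 353 ((653.3515014648438, -192.28085327148438), (95.15237426757812, 114.01363372802734), 6.3962907791137695)
0.125 173 ((654.2913208007812, -191.53228759765625), (19.22148323059082, 100.13238525390625), 5.5237250328063965)
```

View pics/s8.png

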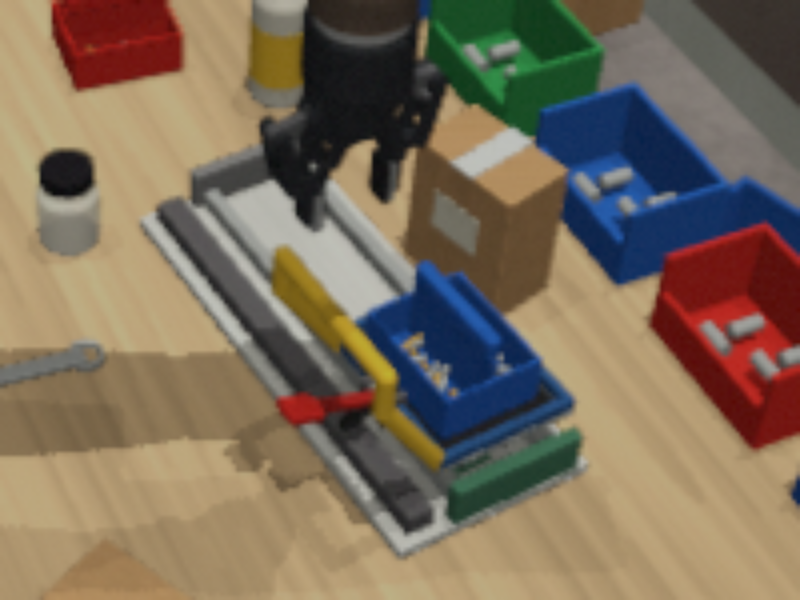

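The carriage sits at the hard stop, the caddy is level inside the rim, the pedal is up at (300,405), and the gripper is clear. I'll hand in.

```bash
python3 -c "
from workcell import bot
print(bot.job_done())"
```

```text
the job is handed in; nothing more can be done
None
```

I handed the job in at about 30 s of the 67 s; no verdict came back. By my own checks the caddy is flat inside the rim, the pedal is back at its starting height, and the carriage stood hard against the stop at 26 N before I let go. The one loose end is that the cameras put the deck's edge between touching and about 12 mm short of the stop, so I relied on the force reading.

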